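# Wedge a steel tube tight in a clamping jig

## Robot

A 7-joint arm with a two-finger parallel gripper is mounted at the origin on the work surface. World frame = base frame: x ahead of the robot, y to its left, z up, the work surface at z = 0. Lengths are in m, angles in rad, forces in N, time in s.
With the tool pointing down it reaches from about 0.425 to 0.8 m from the base axis. Payload 8.3 kg.
Tool frame: the origin (TCP) lies on the centre line of the jaws, within the pads' length; the fingertips stand 19 mm ahead of it and the grasp point (between the pads) is the TCP; z points along the fingers, x is the direction in which the jaws open and shut, and the axes are right-handed (so a half turn about z gives the same grasp; the last joint's range is limited). The gripper opens to 85 mm and grips with 20 to 120 N. Pads are 22 mm wide; open, the fingers measure 114 mm over their backs; the gripper's body (76 mm by 85 mm) begins 54 mm behind the grasp point. The pads swing forward as they close: fully open they stand 13 mm farther back than shut.
Start: joints at [-1.218, 0.383, 0.016, 1.37, -0.006, 1.388, -0.046], TCP at [0.252, 0.572, 0.25] pointing down, gripper open.
Joint ranges: [-2.95, 2.95], [-0.25, 2.06], [-1.52, 1.56], [0.18, 2.33], [-1.44, 4.58], [0.02, 2.06], [-3.01, 3.01]. Speed limits (rad/s): [2.39, 2.39, 3.01, 3.01, 3.14, 3.14, 3.14].

## Interface

Orientations are given as a 3x3 rotation matrix whose columns are the frame's x, y, z axes.
In Python, from bench import manip gives the robot as it stands. The module is installed in compiled form; this text tells all that it offers.
- The arm moves only by the tool servo_tool, never from a script. Its argument "rows" is a list of rows, each a list of 7 numbers: the finger opening in m, from 0 to 0.0854, then the shift along the tool's x, y, z in m, then the turn, a rotation vector about the tool's x, y, z in degrees. A call has 1 to 10 rows; each row shifts and turns the commanded pose from where the row before left it, along the tool's axes as they then stand; what a row does not reach is not made up. A row lasts 1/10 s, in which the tool goes at most 50 mm and 8.59 degrees, less where a joint would pass 70% of its speed; a pose out of reach is approached as far as the arm can. A call with a gripper value outside its range is refused whole. The fingers move at their own pace and stop on an object; the grip force is fixed at half the most. Time passes only in rows, so rows that do not move let the fingers close. It gives the time, the measured TCP pose, the force and the opening at its end, in the units of the state.
- manip.observe(): the state, without advancing time (a new reading comes with each control period).
- manip.grab_frame(name): name is "scene" or "top" or "wrist"; returns (picture, depth): 420x560x3 uint8, red, green, blue; 420x560 float32, m along the optical axis (not along the pixel's ray), 0 where there is no reading.
- manip.camera_model(name): a dict with "fov_y" (degrees; the focal length in pixels is half the picture's height over the tangent of half this angle, whatever the lens; pixels are square), "cx", "cy" (the principal point, pixels), "R" (3x3) and "t" (3): a world point X has camera coordinates R X + t. Camera axes: x right, y down, z forward; pixel columns grow to the right and rows downward; lengths in m; the calibration is good to about 2 mm. A picture is of the moment at which its call begins: read the wrist's pose just before it. camera_model takes no time and is no camera call; for the wrist camera it gives the pose at the moment of the call.
- manip.hand_in(): hands the job in, once; it reports no verdict.
The state is a dict: "t": time; "joint_pos": joint angles; "dq": joint speeds; "joint_torque": joint torques, N m; "eef_pos": TCP position; "tcp_rot": TCP orientation; "ft_force": force on the tool from outside, world axes, zero at the start; "torque": the same for the moment, N m; "gripper_width": finger opening in m.
Only numpy, scipy, OpenCV 4.12 (cv2) and the standard library are available. Lean on these libraries where they do the work, as an engineer would, in place of code of your own. Each camera call takes 0.05 s, during which the arm holds its last target.

## Task

Pick up the mallet by its handle and tap the wooden wedge on its thick end, in at least three separate blows with the mallet drawn back between them, until it stops advancing and the tube is clamped tight against the end stop of the jig. Touch the wedge, the jaw and the tube only with the mallet, not with the gripper, then lay the mallet down flat on the bench clear of the jig and leave the rest of the bench undisturbed.

Things in the scene. Friction and masses are not known exactly. Their poses are not given: they have to be found in the camera images.
- jig: Fixed steel jig. Origin: bench level, mid-jig. Base plate 12 mm thick, x -110 to 90, y -115 to 110 mm. A fence stands on it, x -100 to -70, y -60 to 60, top 64 mm above the bench with bolts. Towards +x follow wedge, jaw, tube, end stop, 65 mm high at most. The wedge is driven along the jig's +y; the -y side, from where it is struck, is open. Keep tools over 12 mm above the bench there.
- jaw: Aluminium sliding jaw, 120 mm long (y), 44 mm high, top 62 mm above the bench with bolts. Axes as the jig; origin 13 mm over the jig's at the start. The wedge pushes it along the jig's +x, against about 6 N of friction, 25 mm at most. Its face to the wedge has the wedge's 1:8 taper.
- stop: Fixed end stop block 28 x 130 x 46 mm on the base plate, axes as the jig. Origin: centre of the lower edge of the face that the tube is clamped against; the block lies on +x of it. How far it stands from the tube differs from case to case by some millimetres.
- work_center (a point): Centre of the loose workpiece, a square steel tube 50 x 150 x 50 mm (long along the jig's y), about 0.85 kg, lying on the base plate between jaw and stop with 2 to 6 mm of play in all.
- wedge: Loose wooden wedge, 160 mm long (y), 48 mm high, on the base plate between fence and jaw. 14 mm thick at the tip (+y), 34 mm at the butt (-y). Origin: underside, mid-length, on the flat face by the fence. Starts loose; goes some 20 to 65 mm along +y, then jams and holds by friction. Loose it moves under 20 N; blows of 25 to 40 N jam it well; the last blows move it 1 mm or less.
- wedge_butt (a point): Centre of the wedge's butt face, 34 wide x 48 mm high, to be struck; 36 mm above the bench. Axes as the wedge: +y is the driving direction. Even when home it stands 20 mm or more out of fence and jaw.
- mallet_head (a point): Centre of the mallet's head: grey and black plastic block 50 (x) x 100 (y) x 50 (z) mm with a flat striking face 48 mm square at each y end, each 50 mm from this point. Lies on the bench with this point 25 mm up; z up. Mallet 0.5 kg.
- mallet_grip (a point): Place to grip the mallet's handle, 52 mm from the head's centre along the mallet's -x. Wooden handle 26 mm wide (y), 30 mm high, running along x to 171 mm from the head's centre; this point is half-way up, 25 mm above the bench. The balance point is about 16 mm from the head's centre. Grip it with 100 N or so, lest blows twist it.
- spray_can: Bystander: upright spray can 64 mm wide, 190 mm tall; origin under its centre.
- collar_a: Bystander: upright dark steel sleeve 66 mm wide, 85 mm tall; origin under its centre.
- collar_b: Bystander: another such sleeve.
Mind the look-alikes: they are no part of the job. Of the things that look like the part that bears mallet_head, the smaller one is meant.

How it is judged:
On the way, in this order (a step that is already met when the one before it is completed fails the run):
1. the mallet strikes the wedge (contact force between mallet and wedge above 3 N).
2. the mallet is drawn back off the wedge (contact force between mallet and wedge below 0.1 N), for 0.15 s.
3. the mallet strikes the wedge a second time (contact force between mallet and wedge above 3 N).
4. the mallet is drawn back again (contact force between mallet and wedge below 0.1 N), for 0.15 s.
5. the mallet strikes the wedge a third time (contact force between mallet and wedge above 3 N).
At the end, for the whole second after the job is handed in: The wedge is jammed: it presses the jaw, and the tube presses the end stop, each with more than 20 N after the mallet has gone; the wedge lies flat (within 0.1 rad) and still; the mallet lies at rest on the bench (head centre and grip point under 40 mm high), touching neither wedge nor jig (contact force between wedge and jaw above 20 N and contact force between work and stop above 20 N and contact force between mallet and wedge below 0.1 N and contact force between mallet and jig below 0.1 N and height (world z) of each of mallet_head, mallet_grip below 0.04 m and linear speed of mallet below 0.02 m/s and angle between wedge's own z axis and vertical below 0.1 rad and linear speed of wedge below 0.01 m/s).
It fails at once if the gripper or arm touches the wedge, the jaw or the tube (contact force between any of the arm, the fingers and wedge above 1 N or contact force between any of the arm, the fingers and work above 1 N or contact force between any of the arm, the fingers and jaw above 1 N).
It fails at once if a bystander is knocked or moved more than 30 mm (distance of any of spray_can, collar_a, collar_b from where it was at the start of the episode above 0.03 m).
It also fails if it takes over 40 s, if anything falls off the work surface, if the arm or the gripper's body presses on something with over 40 N, if the wrist force passes 120 N, or if a joint passes its speed limit or range.

## Working session

There is one attempt and no reset: what is moved stays moved. The work goes in short steps, Python scripts to look and compute and a tool call to move; the robot and the scene stay as the last step left them, time stands still between calls to the robot, and variables do not carry over. Pictures are saved under pics/ and viewed, and the job is handed in when it is done.

Besides the shell and the picture viewer there is one more tool, called after "Emit:" as name(argument=value, ...), one argument or row to a line, values as JSON. servo_tool: Moves the arm, as the interface text tells. Its arguments: {"type":"object","properties":{"rows":{"type":"array"}},"required":["rows"]}

```bash
mkdir -p pics
python3 - <<'E'
from bench import manip
import cv2,numpy as np
s=manip.observe(); print(s['t'],s['eef_pos'],s['tcp_rot'],s['ft_force'],s['gripper_width'])
for n in ['scene','top']:
    p,d=manip.grab_frame(n); m=manip.camera_model(n); print(n,m)
    cv2.imwrite(f'pics/{n}0.png',p[:,:,::-1]); np.savez(f'{n}0.npz',p=p,d=d,R=m['R'],t=m['t'],f=210/np.tan(np.radians(m['fov_y']/2)),cx=m['cx'],cy=m['cy'])
E
```

```text
0.0 [0.25223361 0.57131829 0.24926059] [[ 4.03884007e-01  9.14809863e-01 -7.89476810e-04]
 [ 9.14808038e-01 -4.03884778e-01 -1.82726917e-03]
 [-1.99046152e-03  1.57850619e-05 -9.99998019e-01]] [-0.40158919 -0.27595708 -0.45965226] 0.08548246765122253
scene {'fov_y': 57.67035586566466, 'cx': 289.5134726656705, 'cy': 203.68960172841335, 'R': array([[-0.06756205,  0.99764221, -0.01205808],
       [ 0.79817398,  0.04679444, -0.60060684],
       [-0.59862648, -0.05020267, -0.79945358]]), 't': array([ 0.04992744, -0.36798595,  1.23800525])}
top {'fov_y': 48.329188343675256, 'cx': 277.468142012814, 'cy': 212.17302966354012, 'R': array([[-0.00803164, -0.99993292,  0.00834541],
       [-0.99731048,  0.00740201, -0.07291792],
       [ 0.07285126, -0.00890862, -0.99730303]]), 't': array([-0.0019318 ,  0.50257418,  1.05047293])}
```

View pics/scene0.png

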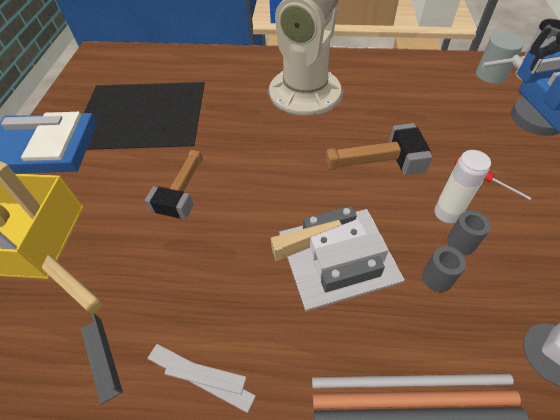

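View pics/top0.png

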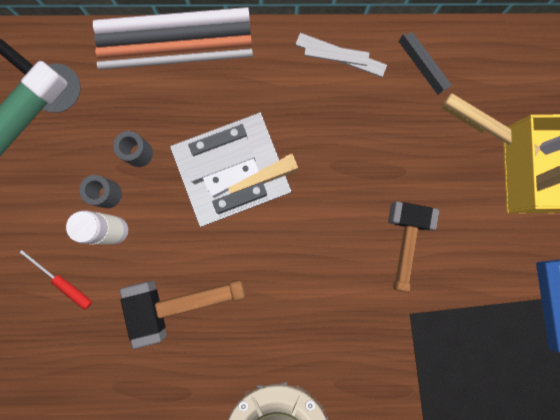

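The top view shows the small mallet at (413,215) with its handle towards the robot, ending at (404,288). The larger mallet at (143,315) is the look-alike. The jig is around (230,170), and the wedge butt is at its right, near (295,163). Next I'll measure these.

```bash
cat > h.py <<'E'
import numpy as np,cv2
def load(n):
    z=np.load(n+'.npz'); return z
def ray(z,uv,h):
    uv=np.atleast_2d(np.asarray(uv,float)); r=np.c_[(uv[:,0]-z['cx'])/z['f'],(uv[:,1]-z['cy'])/z['f'],np.ones(len(uv))]@z['R']
    c=-z['R'].T@z['t']; return c+r*((h-c[2])/r[:,2])[:,None]
def cloud(z):
    d=z['d']; v,u=np.mgrid[:420,:560]; P=np.stack([(u-z['cx'])/z['f']*d,(v-z['cy'])/z['f']*d,d],-1)-z['t']
    return P@z['R']
E
python3 - <<'E'
from h import *
for n in['top0','scene0']:
    z=load(n);P=cloud(z);hsv=cv2.cvtColor(z['p'],cv2.COLOR_RGB2HSV)
    print(n,'depth valid',(z['d']>0).mean())
    for name,(x0,x1,y0,y1),zr in [('mallet',(.25,.6,-.45,-.2),(.012,.08)),('jig',(.4,.8,-.05,.3),(.035,.08)),('plate',(.4,.8,-.05,.3),(.006,.02))]:
        m=(P[...,0]>x0)&(P[...,0]<x1)&(P[...,1]>y0)&(P[...,1]<y1)&(P[...,2]>zr[0])&(P[...,2]<zr[1])&(z['d']>0)
        q=P[m]; print(name,m.sum(),q.min(0),q.max(0)); print(cv2.minAreaRect(q[:,:2].astype(np.float32)))
        cv2.imwrite(f'pics/{n}_{name}.png',m.astype(np.uint8)*255)
z=load('top0'); s=z['p'][90:310,150:460,::-1]; cv2.imwrite('pics/zoom.png',cv2.resize(s[:150,:160],None,fx=5,fy=4,interpolation=cv2.INTER_CUBIC)); cv2.imwrite('pics/zoomm.png',cv2.resize(s[100:210,220:310],None,fx=5,fy=5,interpolation=cv2.INTER_CUBIC))
E
```

```text
top0 depth valid 0.9958630952380952
mallet 2028 [ 0.3210681  -0.36395328  0.0124355 ] [ 0.52171443 -0.25947704  0.05426631]
((0.41890138387680054, -0.2987705171108246), (0.10072300583124161, 0.19594644010066986), 79.3550033569336)
jig 5111 [ 0.49904707 -0.04970623  0.03506172] [0.69738629 0.29992468 0.07985112]
((0.6219922304153442, 0.13008633255958557), (0.3243086040019989, 0.20072849094867706), 55.800804138183594)
plate 3468 [ 0.41539887 -0.04935287  0.00602026] [0.76155256 0.29984206 0.01999552]
((0.585536003112793, 0.1265501081943512), (0.3496484160423279, 0.34355980157852173), 86.47772216796875)
scene0 depth valid 0.9957355442176871
mallet 1646 [ 0.3267685  -0.36480778  0.01203372] [ 0.52638604 -0.25962907  0.05316627]
((0.42327409982681274, -0.2974427342414856), (0.10020926594734192, 0.19693121314048767), 78.260986328125)
jig 5270 [ 0.50421232 -0.04941137  0.03512938] [0.70154109 0.29994999 0.07967355]
((0.6003172397613525, 0.12079060822725296), (0.19058500230312347, 0.33933427929878235), 6.396213531494141)
plate 3201 [ 0.47391744 -0.04895803  0.00608185] [0.73977937 0.29991332 0.01994105]
((0.6171985864639282, 0.12088894844055176), (0.23498964309692383, 0.3104439973831177), 20.53717613220215)
```

View pics/zoom.png

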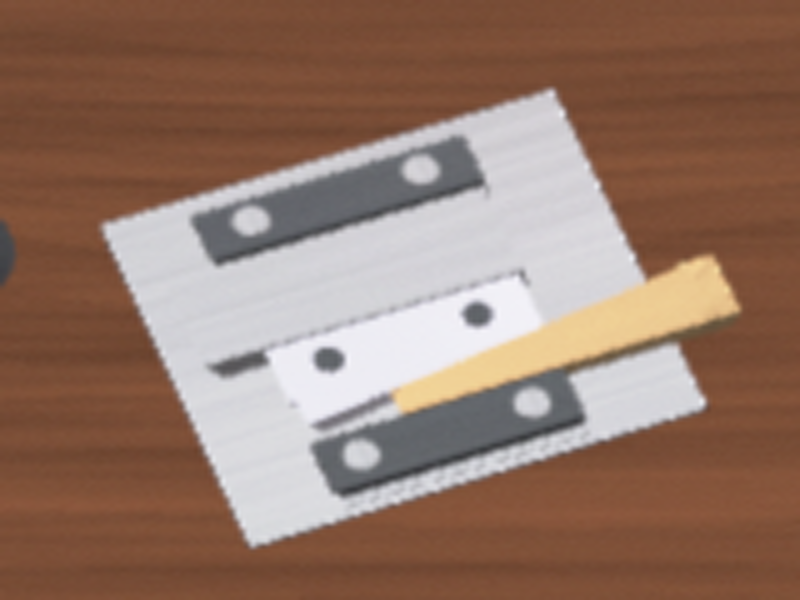

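View pics/zoomm.png

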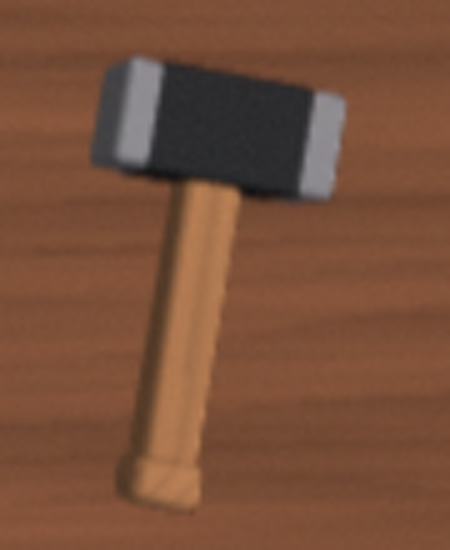

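The zooms show the whole wedge in tan: its tip is near zoom (405,400) and its butt near (725,285). The butt sticks out beyond the plate. The mallet's top face and handle are also clear. I'll compute the poses by masks.

Run:
```python
from h import *
np.set_printoptions(precision=4,suppress=True)
for n in['top0','scene0']:
    z=load(n);P=cloud(z)
    hsv=cv2.cvtColor(z['p'],cv2.COLOR_RGB2HSV)
    m=(P[...,0]>.28)&(P[...,0]<.6)&(P[...,1]>-.45)&(P[...,1]<-.2)&(P[...,2]>.044)&(P[...,2]<.06)
    q=P[m]; r=cv2.minAreaRect(q[:,:2].astype(np.float32)); print(n,'headtop',m.sum(),r,q[:,2].mean(), q[:,:2].mean(0))
    # head top via pixel mask -> ray at .05
    v,u=np.nonzero(m); X=ray(z,np.c_[u,v],.05); print(' ray rect',cv2.minAreaRect(X[:,:2].astype(np.float32)))
    hm=(P[...,0]>.32)&(P[...,0]<.43)&(P[...,1]>-.45)&(P[...,1]<-.2)&(P[...,2]>.034)&(P[...,2]<.044)
    X=P[hm];print(' handle',hm.sum(),X.mean(0)); c=X[:,:2].mean(0);w=np.linalg.svd(X[:,:2]-c,full_matrices=False)[2][0];w=w*np.sign(w[0]);print(w,np.degrees(np.arctan2(w[1],w[0])), X[:,0].min())
    # wedge
    jr=(P[...,0]>.4)&(P[...,0]<.75)&(P[...,1]>-.08)&(P[...,1]<.3)
    wm=jr&(P[...,2]>.053)&(hsv[...,1]>75)&(hsv[...,2]>120)&(hsv[...,0]>8)&(hsv[...,0]<35)
    cv2.imwrite(f'pics/{n}_w.png',np.where(wm[...,None],z['p'][...,::-1],0))
    X=P[wm]; print(' wedge',wm.sum(),X.min(0),X.max(0),X[:,2].mean())
    v,u=np.nonzero(wm); X=ray(z,np.c_[u,v],.060)[:,:2].astype(np.float32)
    rr=cv2.approxPolyDP(cv2.convexHull(X),.004,True)[:,0]; print(rr)
    pm=jr&(P[...,2]>.006)&(hsv[...,1]<60)
    v,u=np.nonzero(pm&(P[...,2]<.02)); X=ray(z,np.c_[u,v],.012)[:,:2].astype(np.float32); print(' plate',cv2.minAreaRect(X), cv2.approxPolyDP(cv2.convexHull(X),.012,True)[:,0])
```

```text
top0 headtop 994 ((0.4214749336242676, -0.29969048500061035), (0.100291408598423, 0.19059881567955017), 79.56063079833984) 0.04896151252555688 [ 0.4866 -0.311 ]
 ray rect ((0.4215303957462311, -0.29899418354034424), (0.10018923878669739, 0.19007986783981323), 80.0728530883789)
 handle 569 [ 0.3768 -0.2894  0.0395]
[ 0.9787 -0.2054] -11.854091334711201 0.3210680957558718
 wedge 1181 [ 0.4247 -0.0497  0.0539] [0.6286 0.1009 1.0843] 0.41098679227008567
[[ 0.8954 -0.6427]
 [ 0.9456 -0.41  ]
 [ 0.9401 -0.0102]
 [ 0.905   0.5362]
 [ 0.8844  0.5959]
 [ 0.6103  0.602 ]
 [ 0.3806  0.594 ]
 [ 0.0793  0.5603]
 [ 0.0684  0.1286]
 [ 0.0833 -0.2123]
 [ 0.332  -0.55  ]
 [ 0.4469 -0.6084]
 [ 0.5575 -0.6274]]
 plate ((0.6047468185424805, 0.13998861610889435), (0.22803710401058197, 0.29378223419189453), 20.576980590820312) [[ 0.7353  0.033 ]
 [ 0.6683  0.2951]
 [ 0.6168  0.3014]
 [ 0.4726  0.1717]
 [ 0.5494 -0.0351]]
scene0 headtop 695 ((0.426251620054245, -0.2985357940196991), (0.09955880790948868, 0.18978692591190338), 78.373779296875) 0.04904576258781097 [ 0.4944 -0.3107]
 ray rect ((0.43041834235191345, -0.29754918813705444), (0.10034864395856857, 0.1875079870223999), 78.60281372070312)
 handle 310 [ 0.3788 -0.2887  0.0393]
[ 0.9776 -0.2103] -12.142675183154372 0.3267685036543437
 wedge 730 [ 0.5366 -0.0494  0.0532] [0.6318 0.1015 0.0635] 0.05945357060006203
[[ 0.6323 -0.0397]
 [ 0.6005  0.0316]
 [ 0.5599  0.0991]
 [ 0.5463  0.0993]
 [ 0.5425  0.0249]
 [ 0.6002 -0.0492]]
 plate ((0.6137920022010803, 0.13290782272815704), (0.23314997553825378, 0.2779926061630249), 20.435331344604492) [[ 0.7416  0.0322]
 [ 0.674   0.3011]
 [ 0.6324  0.2882]
 [ 0.4764  0.1702]
 [ 0.5557 -0.0371]]
```

Run:
```python
from h import *
np.set_printoptions(precision=4,suppress=True)
for n in['top0','scene0']:
    z=load(n);P=cloud(z)
    hsv=cv2.cvtColor(z['p'],cv2.COLOR_RGB2HSV)
    m=(P[...,0]>.45)&(P[...,0]<.6)&(P[...,1]>-.45)&(P[...,1]<-.2)&(P[...,2]>.045)&(P[...,2]<.06)
    q=P[m]; print(n,'headtop',m.sum(),cv2.minAreaRect(q[:,:2].astype(np.float32)))
    jr=(P[...,0]>.4)&(P[...,0]<.75)&(P[...,1]>-.09)&(P[...,1]<.3)&(P[...,2]<.09)
    wm=jr&(P[...,2]>.053)&(hsv[...,1]>75)&(hsv[...,2]>120)&(hsv[...,0]>8)&(hsv[...,0]<35)
    v,u=np.nonzero(wm); X=ray(z,np.c_[u,v],.060)[:,:2].astype(np.float32)
    print(cv2.approxPolyDP(cv2.convexHull(X),.006,True)[:,0])
    X=P[wm][:,:2].astype(np.float32); print('cl',cv2.approxPolyDP(cv2.convexHull(X),.006,True)[:,0])
    pm=jr&(P[...,2]>.004)&(P[...,2]<.02)&(hsv[...,1]<50)&(P[...,1]<.26)
    pm=cv2.morphologyEx(pm.astype(np.uint8),cv2.MORPH_OPEN,np.ones((5,5)))
    v,u=np.nonzero(pm); X=ray(z,np.c_[u,v],.012)[:,:2].astype(np.float32); print(' plate',cv2.minAreaRect(X))
    # stop & fence dark tops
    bm=jr&(P[...,2]>.05)&(hsv[...,2]<110)&(P[...,1]<.22)&(hsv[...,1]<100)
    k,l,st,c=cv2.connectedComponentsWithStats(bm.astype(np.uint8))
    for i in range(1,k):
        if st[i,4]>150: X=P[l==i][:,:2].astype(np.float32); print(' dark',st[i,4],cv2.minAreaRect(X),P[l==i][:,2].mean())
```

```text
top0 headtop 947 ((0.4903191030025482, -0.3124198913574219), (0.1002790704369545, 0.05052638053894043), 79.3550033569336)
[[ 0.6285 -0.0387]
 [ 0.558   0.0964]
 [ 0.5448  0.0986]
 [ 0.5971 -0.0494]]
cl [[ 0.6286 -0.0387]
 [ 0.5582  0.0965]
 [ 0.5448  0.0986]
 [ 0.5981 -0.0497]]
 plate ((0.6037852764129639, 0.10269659757614136), (0.19990120828151703, 0.22462430596351624), 20.5909423828125)
 dark 409 ((0.6613689064979553, 0.12673413753509521), (0.025393027812242508, 0.12684597074985504), 20.34455108642578) 0.057095197202386476
 dark 531 ((0.5325987339019775, 0.07857437431812286), (0.02917296439409256, 0.11685509979724884), 20.757204055786133) 0.057477350248797646
scene0 headtop 677 ((0.4934038519859314, -0.31236520409584045), (0.09957560151815414, 0.05255616828799248), 79.04144287109375)
[[ 0.6323 -0.0397]
 [ 0.5599  0.0991]
 [ 0.5463  0.0993]
 [ 0.5425  0.0249]
 [ 0.6002 -0.0492]]
cl [[ 0.6297 -0.0401]
 [ 0.5599  0.0991]
 [ 0.5469  0.0992]
 [ 0.5404  0.0248]
 [ 0.5991 -0.0494]]
 plate ((0.609315812587738, 0.10246725380420685), (0.20129118859767914, 0.22467195987701416), 20.622175216674805)
 dark 416 ((0.536777913570404, 0.07816227525472641), (0.029638653621077538, 0.11929217725992203), 19.679359436035156) 0.05749301493173219
 dark 618 ((0.6661760807037354, 0.12702034413814545), (0.03147166594862938, 0.1300712674856186), 18.850080490112305) 0.05722970845594371
```

Emit:
servo_tool(
  rows=[
    [0.085,-0.019,0.036,-0.004,0,0,0],
    [0.085,-0.019,0.036,-0.004,0,0,0],
    [0.085,-0.019,0.036,-0.004,0,0,0],
    [0.085,-0.019,0.036,-0.004,0,0,0],
    [0.085,-0.019,0.036,-0.004,0,0,0],
    [0.085,-0.019,0.036,-0.004,0,0,0],
    [0.085,-0.019,0.036,-0.004,0,0,0],
    [0.085,-0.019,0.036,-0.004,0,0,0],
    [0.085,-0.02,0.035,0,0,0,0],
    [0.085,-0.02,0.035,0,0,0,0],
  ],
)

```text
t: 1.1
eef_pos: [0.503, 0.25, 0.2821]
tcp_rot: [[0.404, 0.915, -0.0], [0.915, -0.404, -0.0], [-0.0, -0.0, -1.0]]
ft_force: [0.6, 1.7, -0.0]
gripper_width: 0.0849
```

Emit:
servo_tool(
  rows=[
    [0.085,-0.038,0.0127,0,0,0,0],
    [0.085,-0.038,0.0127,0,0,0,0],
    [0.085,-0.038,0.0127,0,0,0,0],
    [0.085,-0.038,0.0127,0,0,0,0],
    [0.085,-0.038,0.0127,0,0,0,0],
    [0.085,-0.038,0.0127,0,0,0,0],
    [0.085,-0.038,0.0127,0,0,0,0],
    [0.085,-0.038,0.0127,0,0,0,0],
    [0.085,-0.038,0.0127,0,0,0,0],
    [0.085,-0.038,0.0127,0,0,0,0],
  ],
)

```text
t: 2.1
eef_pos: [0.4644, -0.1489, 0.2821]
tcp_rot: [[0.404, 0.915, -0.0], [0.915, -0.404, 0.0], [0.0, -0.0, -1.0]]
ft_force: [0.4, 0.7, -0.4]
gripper_width: 0.0851
```

Emit:
servo_tool(
  rows=[
    [0.085,-0.038,0.0127,0,0,0,0],
    [0.085,-0.038,0.0127,0,0,0,0],
    [0.085,-0.038,0.0127,0,0,0,0],
    [0.085,-0.034,0.0127,0.01,0,0,0],
    [0.085,0,0,0.02,0,0,-6.2],
    [0.085,0,0,0.02,0,0,-6.2],
    [0.085,0,0,0,0,0,0],
    [0.085,0,0,0,0,0,0],
  ],
)

```text
t: 2.9
eef_pos: [0.4516, -0.3031, 0.2324]
tcp_rot: [[0.201, 0.98, -0.001], [0.98, -0.201, 0.0], [0.0, -0.001, -1.0]]
ft_force: [-1.3, -0.9, 0.1]
gripper_width: 0.085
```

```bash
cat > grab.py <<'E'
from bench import manip
import cv2,numpy as np,sys
def grab(n,tag):
    m=manip.camera_model(n); p,d=manip.grab_frame(n)
    cv2.imwrite(f'pics/{n}{tag}.png',p[:,:,::-1]); np.savez(f'{n}{tag}.npz',p=p,d=d,R=m['R'],t=m['t'],f=210/np.tan(np.radians(m['fov_y']/2)),cx=m['cx'],cy=m['cy'])
E
python3 - <<'E'
from grab import *
from h import *
np.set_printoptions(precision=4,suppress=True)
grab('wrist','1')
z=load('wrist1');P=cloud(z)
m=(P[...,0]>.45)&(P[...,0]<.6)&(P[...,1]>-.45)&(P[...,1]<-.2)&(P[...,2]>.044)&(P[...,2]<.06)
q=P[m]; print(m.sum(),cv2.minAreaRect(q[:,:2].astype(np.float32)),q[:,2].mean())
hm=(P[...,0]>.32)&(P[...,0]<.43)&(P[...,1]>-.45)&(P[...,1]<-.2)&(P[...,2]>.034)&(P[...,2]<.044)
X=P[hm];print(' handle',hm.sum(),X.mean(0)); c=X[:,:2].mean(0);w=np.linalg.svd(X[:,:2]-c,full_matrices=False)[2][0];w=w*np.sign(w[0]);print(np.degrees(np.arctan2(w[1],w[0])))
E
```

```text
5865 ((0.4926069974899292, -0.3141539692878723), (0.10001706331968307, 0.05047508329153061), 78.8542251586914) 0.049549279149205476
 handle 4536 [ 0.3737 -0.2909  0.0401]
-11.56912986006614
```

View pics/wrist1.png

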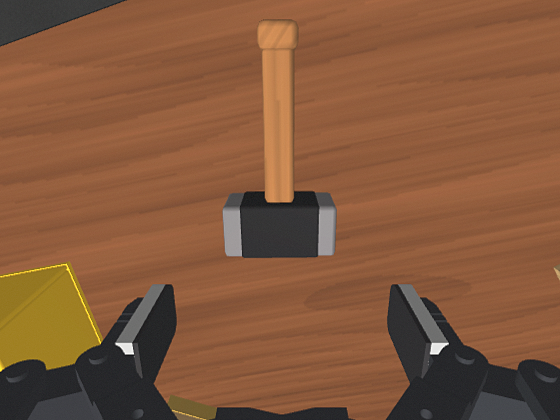

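Emit:
servo_tool(
  rows=[
    [0.085,-0.003,-0.0015,0.04,0,0,0],
    [0.085,0,0,0.04,0,0,0],
    [0.085,0,0,0.04,0,0,0],
    [0.085,0,0,0.04,0,0,0],
    [0.085,0,0,0.03,0,0,0],
    [0.085,0,0,0.0145,0,0,0],
    [0.085,0,0,0,0,0,0],
    [0.085,0,0,0,0,0,0],
  ],
)

```text
t: 3.75
eef_pos: [0.4507, -0.3066, 0.0294]
tcp_rot: [[0.198, 0.98, 0.002], [0.98, -0.198, -0.001], [-0.001, 0.002, -1.0]]
ft_force: [0.1, -0.3, 1.3]
gripper_width: 0.0849
```

Emit:
servo_tool(
  rows=[
    [0.0,0,0,0,0,0,0],
    [0.0,0,0,0,0,0,0],
    [0.0,0,0,0,0,0,0],
    [0.0,0,0,0,0,0,0],
    [0.0,0,0,0,0,0,0],
    [0.0,0,0,0,0,0,0],
    [0.0,0,0,0,0,0,0],
    [0.0,0,0,0,0,0,0],
  ],
)

```text
t: 4.55
eef_pos: [0.45, -0.3059, 0.0285]
tcp_rot: [[0.198, 0.98, 0.001], [0.98, -0.198, 0.0], [0.0, 0.001, -1.0]]
ft_force: [-0.9, 1.8, 6.5]
gripper_width: 0.0252
```

Emit:
servo_tool(
  rows=[
    [0.0,0,0,-0.01,0,0,0],
    [0.0,0,0,-0.02,0,0,0],
    [0.0,0.01,0.006,-0.02,0,0,0],
    [0.0,0.023,0.015,-0.02,0,0,0],
    [0.0,0.027,0.018,0,0,0,0],
    [0.0,0.032,0.021,0,0,0,0],
    [0.0,0.032,0.021,0,0,0,0],
    [0.0,0.032,0.021,0,0,0,0],
    [0.0,0.025,0.016,0,0,0,0],
    [0.0,0.012,0.008,0,0,0,0],
  ],
)

```text
t: 5.55
eef_pos: [0.6129, -0.1378, 0.0973]
tcp_rot: [[0.194, 0.981, -0.001], [0.981, -0.194, 0.001], [0.001, -0.001, -1.0]]
ft_force: [-0.6, -0.0, -4.0]
gripper_width: 0.0251
```

Emit:
servo_tool(
  rows=[
    [0.0,0,0,0,0,0,-4],
    [0.0,0,0,0,0,0,-6],
    [0.0,0,0,0,0,0,-6],
    [0.0,0,0,0,0,0,-6],
    [0.0,0,0,0,0,0,-6],
    [0.0,0,0,0,0,0,-3.9],
    [0.0,0,0,0,0,0,0],
    [0.0,0,0,0,0,0,0],
  ],
)

```text
t: 6.35
eef_pos: [0.6108, -0.1425, 0.0977]
tcp_rot: [[-0.347, 0.938, -0.001], [0.938, 0.347, -0.0], [0.0, -0.001, -1.0]]
ft_force: [0.7, -0.3, -4.1]
gripper_width: 0.025
```

Run:
```python
from grab import *
from h import *
np.set_printoptions(precision=4,suppress=True)
s=manip.observe();print(s['t'],s['eef_pos'],s['tcp_rot'],s['ft_force'])
grab('wrist','2');grab('top','2');grab('scene','2')
```

```text
6.35 [ 0.6108 -0.1425  0.0977] [[-0.3468  0.9379 -0.0009]
 [ 0.9379  0.3468 -0.0003]
 [ 0.     -0.0009 -1.    ]] [ 0.7234 -0.2692 -4.106 ]
```

View pics/wrist2.png

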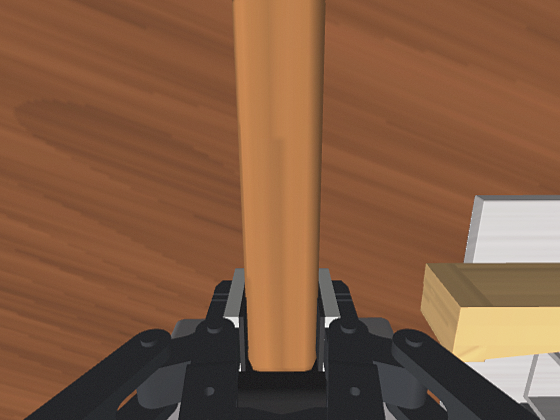

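View pics/scene2.png

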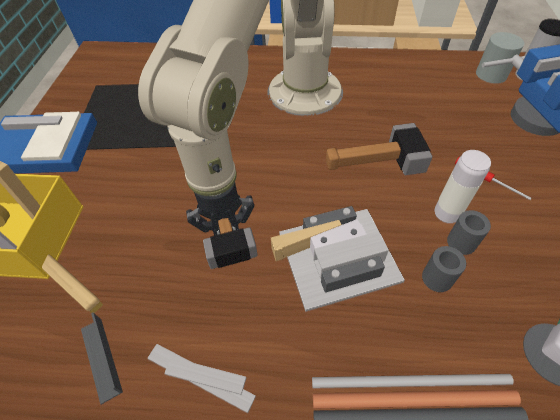

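View pics/top2.png

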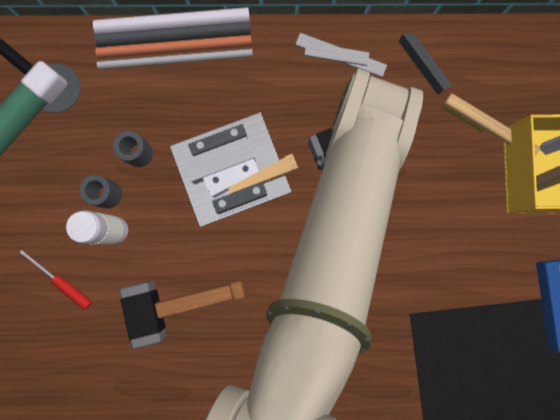

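The mallet is held level, and the wrist view shows the wedge butt at (430–460, 265–360). I'll refine the butt position from this view.

Run:
```python
from h import *
np.set_printoptions(precision=4,suppress=True)
z=load('wrist2');P=cloud(z);hsv=cv2.cvtColor(z['p'],cv2.COLOR_RGB2HSV)
th=np.radians(20.5);ex=np.array([np.cos(th),np.sin(th)]);ey=np.array([-ex[1],ex[0]]);o=np.array([.6153,.1084])
tan=(hsv[...,1]>75)&(hsv[...,0]>8)&(hsv[...,0]<35)&(P[...,2]>.02)&(P[...,2]<.075)&(P[...,1]>-.09)&(z['d']>0)
tan[:,:330]=0
Q=P[tan];J=np.c_[(Q[:,:2]-o)@ex,(Q[:,:2]-o)@ey,Q[:,2]]
print(len(J),J.min(0),J.max(0)); J0=J[J[:,1]<np.percentile(J[:,1],1)];print(J0.mean(0))
b=J[J[:,1]<J[:,1].min()+.006];print('butt',b.min(0),b.max(0))
top=J[J[:,2]>.057];t=top[top[:,1]<-.13];print('top',t.min(0),t.max(0))
# held head seen in scene view
for n in['scene2','top2']:
    z=load(n);P=cloud(z)
    m=(P[...,0]>.6)&(P[...,0]<.75)&(P[...,1]>-.25)&(P[...,1]<-.05)&(P[...,2]>.108)&(P[...,2]<.13)
    Q=P[m];print(n,m.sum(),cv2.minAreaRect(Q[:,:2].astype(np.float32)) if m.sum()>20 else 0,Q[:,2].mean())
```

```text
11250 [-0.0708 -0.1465  0.02  ] [-0.0125 -0.0624  0.0623]
[-0.0556 -0.146   0.0429]
butt [-0.0705 -0.1465  0.02  ] [-0.0352 -0.1405  0.0622]
top [-0.0705 -0.1462  0.057 ] [-0.0357 -0.13    0.0622]
scene2 1332 ((0.6375489234924316, -0.13119447231292725), (0.08285639435052872, 0.09949979931116104), 20.153724670410156) 0.11761600445637228
top2 426 ((0.6410545110702515, -0.10419201850891113), (0.04937088117003441, 0.05392839014530182), 20.960641860961914) 0.11768588808893783
```

Emit:
servo_tool(
  rows=[
    [0.0,0,0.002,0.01,0,0,0],
    [0.0,0,0,0.018,0,0,0],
    [0.0,0,0,0.016,0,0,0],
    [0.0,0,0,0.01,0,0,0],
    [0.0,0.005,0,0,0,0,0],
    [0.0,0.01,0,0,0,0,0],
    [0.0,0.008,0,0,0,0,0],
    [0.0,0.003,0,0,0,0,0],
    [0.0,0,0,0,0,0,0],
  ],
)

```text
t: 7.4
eef_pos: [0.6045, -0.1154, 0.0445]
tcp_rot: [[-0.351, 0.936, 0.001], [0.936, 0.351, 0.001], [0.0, 0.001, -1.0]]
ft_force: [-0.5, -0.2, -4.3]
gripper_width: 0.0249
```

Emit:
servo_tool(
  rows=[
    [0.0,0.006,0,0,0,0,0],
    [0.0,0.008,0,0,0,0,0],
    [0.0,0.008,0,0,0,0,0],
    [0.0,0.006,0,0,0,0,0],
  ],
)

```text
t: 7.8
eef_pos: [0.5952, -0.0953, 0.0448]
tcp_rot: [[-0.346, 0.938, 0.004], [0.938, 0.346, -0.006], [-0.007, 0.001, -1.0]]
ft_force: [7.1, -21.1, -4.7]
gripper_width: 0.025
```

Emit:
servo_tool(
  rows=[
    [0.0,-0.012,0,0,0,0,0],
    [0.0,-0.012,0,0,0,0,0],
    [0.0,0,0,0,0,0,0],
    [0.0,0,0,0,0,0,0],
  ],
)

```text
t: 8.2
eef_pos: [0.6026, -0.113, 0.0435]
tcp_rot: [[-0.349, 0.937, -0.001], [0.937, 0.349, 0.0], [0.001, -0.001, -1.0]]
ft_force: [0.6, 0.0, -4.2]
gripper_width: 0.0247
```

Emit:
servo_tool(
  rows=[
    [0.0,0.01,0,0,0,0,0],
    [0.0,0.01,0,0,0,0,0],
    [0.0,0.01,0,0,0,0,0],
    [0.0,0.01,0,0,0,0,0],
  ],
)

```text
t: 8.6
eef_pos: [0.5901, -0.0807, 0.045]
tcp_rot: [[-0.345, 0.939, 0.005], [0.939, 0.345, -0.007], [-0.009, 0.002, -1.0]]
ft_force: [7.3, -18.4, -6.6]
gripper_width: 0.0253
```

Emit:
servo_tool(
  rows=[
    [0.0,-0.012,0,0,0,0,0],
    [0.0,-0.014,0,0,0,0,0],
    [0.0,0,0,0,0,0,0],
    [0.0,0,0,0,0,0,0],
  ],
)

```text
t: 9.0
eef_pos: [0.5977, -0.0999, 0.0435]
tcp_rot: [[-0.349, 0.937, -0.001], [0.937, 0.349, 0.0], [0.001, -0.001, -1.0]]
ft_force: [-0.2, -0.9, -4.1]
gripper_width: 0.0251
```

Emit:
servo_tool(
  rows=[
    [0.0,0.01,0,0,0,0,0],
    [0.0,0.01,0,0,0,0,0],
    [0.0,0.01,0,0,0,0,0],
    [0.0,0.01,0,0,0,0,0],
  ],
)

```text
t: 9.4
eef_pos: [0.5846, -0.0669, 0.0447]
tcp_rot: [[-0.346, 0.938, 0.004], [0.938, 0.346, -0.006], [-0.007, 0.001, -1.0]]
ft_force: [5.2, -20.2, -5.2]
gripper_width: 0.0253
```

Emit:
servo_tool(
  rows=[
    [0.0,-0.012,0,0,0,0,0],
    [0.0,-0.014,0,0,0,0,0],
    [0.0,0,0,0,0,0,0],
    [0.0,0,0,0,0,0,0],
  ],
)

```text
t: 9.8
eef_pos: [0.5929, -0.0868, 0.0436]
tcp_rot: [[-0.349, 0.937, -0.001], [0.937, 0.349, 0.0], [0.0, -0.0, -1.0]]
ft_force: [-0.9, 0.4, -3.9]
gripper_width: 0.0257
```

Emit:
servo_tool(
  rows=[
    [0.0,0.01,0,0,0,0,0],
    [0.0,0.01,0,0,0,0,0],
    [0.0,0.01,0,0,0,0,0],
    [0.0,0.008,0,0,0,0,0],
  ],
)

```text
t: 10.2
eef_pos: [0.5818, -0.0638, 0.0451]
tcp_rot: [[-0.34, 0.941, 0.008], [0.94, 0.34, -0.016], [-0.017, 0.002, -1.0]]
ft_force: [15.9, -50.5, -15.9]
gripper_width: 0.0249
```

Emit:
servo_tool(
  rows=[
    [0.0,-0.014,0,0,0,0,0],
    [0.0,-0.016,0,0,0,0,0],
    [0.0,0,0,0,0,0,0],
    [0.0,0,0,0,0,0,0],
  ],
)

```text
t: 10.6
eef_pos: [0.59, -0.0781, 0.0435]
tcp_rot: [[-0.35, 0.937, -0.001], [0.937, 0.35, 0.001], [0.001, -0.0, -1.0]]
ft_force: [0.9, 0.3, -4.1]
gripper_width: 0.0254
```

Run:
```python
from grab import *
grab('wrist','3');grab('scene','3')
```

```text
(no output)
```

View pics/wrist3.png

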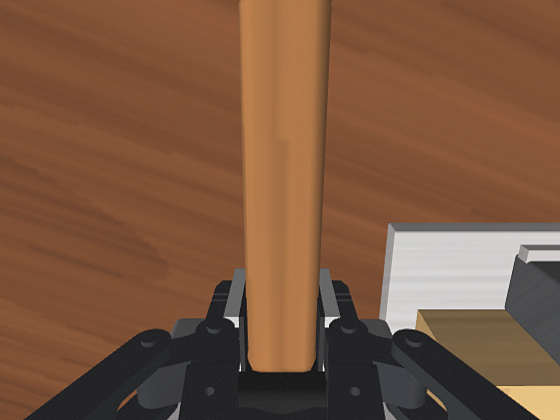

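View pics/scene3.png

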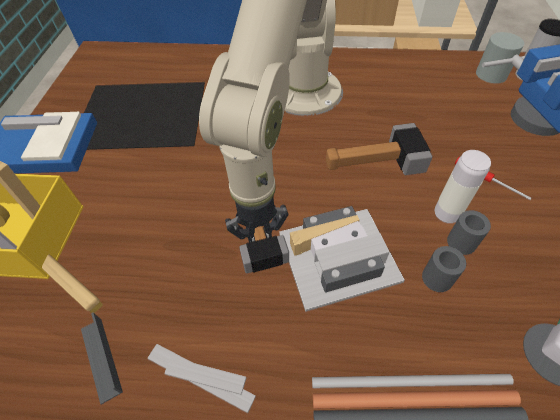

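Emit:
servo_tool(
  rows=[
    [0.0,0.009,0,0,0,0,0],
    [0.0,0.009,0,0,0,0,0],
    [0.0,0.009,0,0,0,0,0],
    [0.0,0,0,0,0,0,0],
  ],
)

```text
t: 11.1
eef_pos: [0.5833, -0.0635, 0.0448]
tcp_rot: [[-0.341, 0.94, 0.008], [0.94, 0.341, -0.012], [-0.014, 0.004, -1.0]]
ft_force: [16.5, -27.3, -18.4]
gripper_width: 0.0248
```

Emit:
servo_tool(
  rows=[
    [0.0,-0.012,0,0,0,0,0],
    [0.0,-0.014,0,0,0,0,0],
    [0.0,0,0,0,0,0,0],
    [0.0,0,0,0,0,0,0],
  ],
)

```text
t: 11.5
eef_pos: [0.5897, -0.0774, 0.0436]
tcp_rot: [[-0.35, 0.937, -0.001], [0.937, 0.35, 0.001], [0.001, -0.0, -1.0]]
ft_force: [1.1, -0.6, -3.9]
gripper_width: 0.0252
```

Emit:
servo_tool(
  rows=[
    [0.0,0.009,0,0,0,0,0],
    [0.0,0.009,0,0,0,0,0],
    [0.0,0.009,0,0,0,0,0],
    [0.0,0,0,0,0,0,0],
  ],
)

```text
t: 11.9
eef_pos: [0.5828, -0.0635, 0.045]
tcp_rot: [[-0.341, 0.94, 0.008], [0.94, 0.341, -0.013], [-0.015, 0.003, -1.0]]
ft_force: [16.2, -29.8, -16.5]
gripper_width: 0.0251
```

Emit:
servo_tool(
  rows=[
    [0.0,-0.014,0,0,0,0,0],
    [0.0,-0.025,0,0,0,0,0],
    [0.0,-0.03,0,0,0,0,0],
    [0.0,-0.03,-0.01,-0.01,0,0,0],
    [0.0,-0.03,-0.02,-0.01,0,0,0],
    [0.0,-0.03,-0.03,-0.01,0,0,0],
    [0.0,-0.012,-0.03,0,0,0,0],
    [0.0,0,-0.03,0,0,0,0],
    [0.0,0,-0.025,0,0,0,0],
    [0.0,0,-0.015,0,0,0,0],
  ],
)

```text
t: 12.9
eef_pos: [0.4886, -0.2686, 0.0737]
tcp_rot: [[-0.35, 0.937, -0.001], [0.937, 0.35, 0.001], [0.001, -0.0, -1.0]]
ft_force: [0.2, -1.1, -3.3]
gripper_width: 0.0251
```

Run:
```python
from grab import *
from h import *
np.set_printoptions(precision=4,suppress=True)
grab('scene','4')
z=load('scene4');P=cloud(z)
m=(P[...,0]>.46)&(P[...,0]<.62)&(P[...,1]>-.36)&(P[...,1]<-.15)&(P[...,2]>.07)&(P[...,2]<.11)
print(m.sum(),np.percentile(P[m][:,2],[10,50,90]))
```

```text
1367 [0.0805 0.0934 0.0988]
```

View pics/scene4.png

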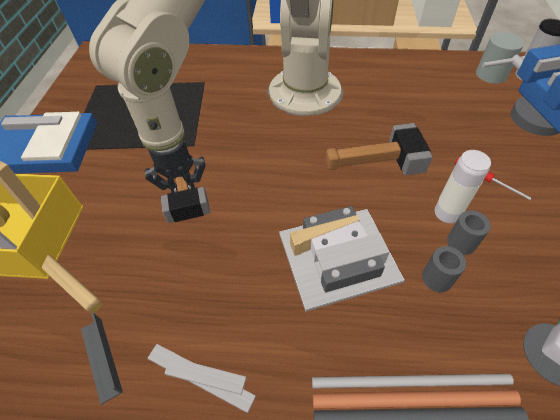

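The mallet is still level in the grip at about (185,205), clear of the jig. I'll lower it.

Emit:
servo_tool(
  rows=[
    [0.0,0,0,0.012,0,0,0],
    [0.0,0,0,0.014,0,0,0],
    [0.0,0,0,0.01,0,0,0],
    [0.0,0,0,0.006,0,0,0],
    [0.0,0,0,0.003,0,0,0],
    [0.0,0,0,0,0,0,0],
    [0.0,0,0,0,0,0,0],
  ],
)

```text
t: 13.65
eef_pos: [0.4907, -0.2686, 0.0288]
tcp_rot: [[-0.35, 0.937, -0.0], [0.937, 0.35, 0.001], [0.001, 0.0, -1.0]]
ft_force: [-1.0, 2.7, 0.3]
gripper_width: 0.0247
```

Emit:
servo_tool(
  rows=[
    [0.035,0,0,0,0,0,0],
    [0.085,0,0,0,0,0,0],
    [0.085,0,0,0,0,0,0],
    [0.085,0,0,0,0,0,0],
    [0.085,0,0,-0.01,0,0,0],
    [0.085,0,0,-0.03,0,0,0],
    [0.085,0,0,-0.04,0,0,0],
    [0.085,0,0,-0.04,0,0,0],
    [0.085,0,0,-0.04,0,0,0],
    [0.085,0,0,-0.02,0,0,0],
  ],
)

```text
t: 14.65
eef_pos: [0.4913, -0.2702, 0.2136]
tcp_rot: [[-0.349, 0.937, 0.005], [0.937, 0.349, -0.002], [-0.004, 0.004, -1.0]]
ft_force: [0.4, 0.7, -0.3]
gripper_width: 0.0851
```

Run:
```python
from grab import *
from h import *
np.set_printoptions(precision=4,suppress=True)
grab('wrist','5');grab('scene','5');grab('top','5')
z=load('wrist5');P=cloud(z)
m=(P[...,0]>.3)&(P[...,0]<.62)&(P[...,1]>-.38)&(P[...,1]<-.15)&(P[...,2]>.03)&(P[...,2]<.09)
Q=P[m];print(len(Q)); h=Q[Q[:,2]>.045];print(np.percentile(Q[:,2],[5,50,95]),h.max(0))
z0=load('scene0');z=load('scene5');
for n in 'scene','top':
    print(n,'diff',cv2.absdiff(load(n+'0')['p'],load(n+'5')['p']).max(2).mean())
im=load('scene5')['p'][190:320,260:420,::-1];cv2.imwrite('pics/jig5.png',cv2.resize(im,None,fx=4.5,fy=4.5,interpolation=cv2.INTER_CUBIC))
```

```text
13618
[0.0376 0.0431 0.0508] [ 0.5694 -0.2014  0.0526]
scene diff 6.6947363945578235
top diff 19.854596088435375
```

View pics/jig5.png

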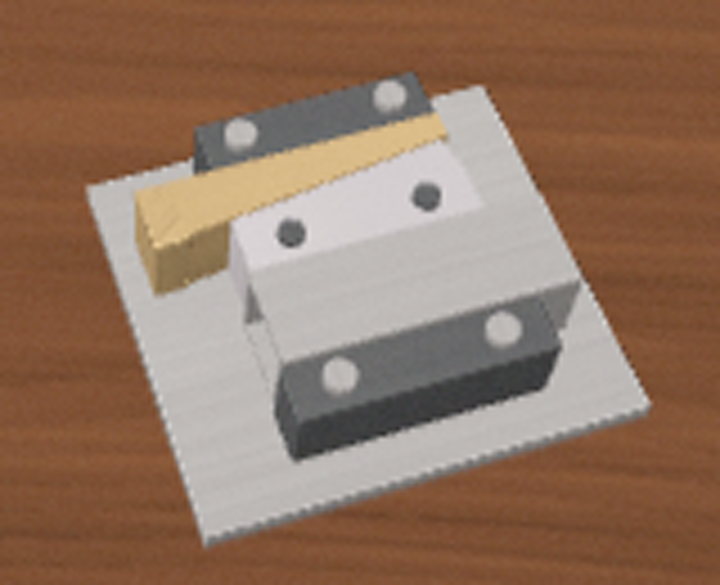

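View pics/scene5.png

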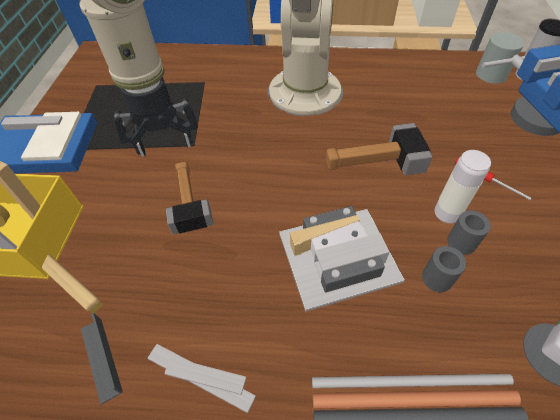

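The mallet lies flat at (190,215), clear of the jig. The wedge is home, and no gap shows between wedge, jaw, tube and stop. The bystanders haven't moved.

```bash
python3 -c "
from bench import manip
print(manip.hand_in())"
```

```text
the job is handed in; nothing more can be done
None
```

I gripped the small mallet by its handle and struck the wedge six separate times, drawing back 20–30 mm between blows. I then laid the mallet flat on the bench clear of the jig and handed the job in at about 15 s.

- **Wedge travel:** It moved about 45 mm in all. The fourth blow read about 53 N at the wrist. The fifth and sixth, at about 30–35 N, moved it less than about 0.5 mm.
- **Last pictures:** The wedge looks seated and lying flat, with no visible gap from fence to stop. The mallet head's top is 50 mm above the bench, so it is flat. The bystanders look unmoved by eye; I did not measure them.
- **Not checked:** I could not measure the clamping forces directly, so the jam is inferred from the wedge no longer moving and from the picture. The fourth blow was harder than the recommended 25–40 N. The gripper used its fixed 60 N rather than about 100 N, so I gripped nearer the head and struck slightly off-centre; the mallet twisted only about 1°.

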